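# Unlock the boring jig and hold its guide at the red click stop

## Task

Get the drilling guide ready for me to bore the next hole: slide the yellow transport lock of the jig towards the robot, fully to its end stop, so that its hook frees the guide carriage. Then slide the carriage by its black grip along the rails to the right until its sprung ball clicks into the notch of the red stop (not the blue one), and hold it there: finish with the gripper still closed on the black grip and the ball sitting in the red notch, without disturbing the tools lying around.

Things in the scene. Friction and masses are not known exactly. Their poses are not given: they have to be found in the camera images.
- jig: line-boring jig screwed to the bench: plywood base 240 x 390 x 12 mm with aluminium end blocks, two guide rods and a clamped pine board. Origin on the bench under the rails; its y axis runs along the rails to the left, its x axis square to them, away from the robot, z up. It is turned about z by up to 0.25 rad
- lock (a joint): transport lock, slides towards the robot along the jig's -x axis: near 0 = locked (its steel hook lies round the upright post on the carriage and stops the carriage after 3 mm), 0.026 m = its end stop, carriage free. The hook has cleared the post only beyond 0.019. Friction about 2.5 N, it stays where it is left
- lock_grip (a point): centre of the yellow grip of the lock, an upright block 20 mm (jig x) by 30 mm (jig y), its top 18 mm above this point, a foot 26 x 30 mm from 12 mm below it, its sled 18 mm below it; it stands 92 mm above the bench, on the left end block of the jig. 29 mm of free space along the rails lies between it and the black grip when the carriage is parked
- guide_carriage: aluminium guide carriage, a plate 156 mm (jig x) by 64 mm (along the rails) whose top is 72 mm above the bench, running on the two rods; on it stand a black grip, a drill bush (front), a post for the lock's hook and a brass ball plunger (rear). Parked at the left, it slides up to 200 mm to the right (jig -y). Friction about 1.2 N. Axes as the jig's; origin at bench height under its middle
- carriage_grip (a point): centre of the carriage's black grip, an upright block 24 mm (jig x) by 30 mm (jig y), its top 18 mm above this point, and a foot 34 x 40 mm from 18 mm below it down to the plate (26 mm below); this point is 98 mm above the bench
- plunger (a point): point of the carriage's sprung ball, 42 mm behind the grip (jig x) and level with it along the rails. Off the stops the ball hangs free; at a stop it climbs a pin (resistance up to about 9 N over 6 mm, then it is drawn on with up to 6 N), drops into the notch between two pins and is held there with about 7 N either way. Pins 11 mm apart, ball 10 mm in diameter
- red_stop_notch (a point): middle of the notch of the red stop, a red block 34 mm long clamped on the bar behind the rods, with a red thumb screw at its rear; the ball is home when the plunger point coincides with this point. It may be the first or the second stop on the carriage's way, 50 to 170 mm from where the carriage is parked
- blue_stop_notch (a point): the same for the blue stop, which is not wanted now; where it comes first, the carriage must be drawn on over it
- tape_measure: yellow tape measure, 38 x 81 x 66 mm, bystander at the right; origin under its centre
- chisel_0: chisel with wooden handle, 250 mm long, bystander at the right; origin under its centre
- try_square: try square, 120 x 221 x 18 mm, lying flat at the right; origin under its centre
- glue_cone: small white glue bottle with a red cone cap, 58 mm across, 130 mm tall, bystander at the right rear; origin under its centre
- sanding_block: cork sanding block, 66 x 111 x 37 mm, bystander at the left front; origin under its centre
- pencil: red pencil, 152 mm long, bystander at the right front; origin under its centre

How it is judged:
By the outcome, as a careful person would: the job done as asked, in the order asked, and still so for the second after the job is handed in, while the arm keeps its last pose, push and grip.
It also fails if it takes over 48 s, if anything falls off the work surface, if the arm or the gripper's body presses on something with over 40 N, if the wrist force passes 120 N, or if a joint passes its speed limit or range.

## Robot

A 6-joint arm with a two-finger parallel gripper is mounted at the origin on a cart in front of the work surface, level with it; the furniture and walls round the work are solid. World frame = base frame: x ahead of the robot, y to its left, z up, the work surface at z = 0. Lengths are in m, angles in degrees, forces in N, time in s.
With the tool pointing down it reaches from about 0.275 to 0.975 m from the base axis. Payload 8.4 kg.
Tool frame: the origin (TCP) lies between the finger pads; the fingertips stand 25 mm ahead of it and the grasp point (between the pads) lies 6 mm ahead of it (env.finger_overhang is the distance from the TCP to the fingertips, in m); z points along the fingers, y is the line along which they close (so a half turn about z gives the same grasp; the last joint's range is limited). The gripper opens to 92 mm and grips with 3 to 60 N. Pads are 20 mm wide; open, the fingers measure 128 mm over their backs; the gripper's body (75 mm by 189 mm) begins 69 mm behind the grasp point.
Start: joints at [72.112, 20.225, 93.587, -0, 66.188, -0.138], TCP at [0.191, 0.595, 0.24] pointing down, gripper open.
Joint ranges: [-150.9, 150.9], [-52.94, 120.26], [3.33, 152.33], [-74.26, 254.26], [0, 154.13], [-172.89, 172.89]. Speed limits (degrees/s): [127.2, 127.2, 159.86, 180, 180, 180].

## Interface

Orientations are given as [roll, pitch, yaw] about the fixed x, y, z axes, in that order (R = Rz(yaw) Ry(pitch) Rx(roll)).
In Python, from station import status, get_image, get_calibration, hand_in, env gives the robot as it stands. The module is installed in compiled form; this text tells all that it offers.
- The arm moves only by the tool move_arm, never from a script. Its argument "series" is a list of rows, each an object of numbers: "tx", "ty", "tz": the shift along the tool's x, y, z in m; "roll": the turn about the tool's z in rad; "gripper": the opening in per cent of the stroke, from 0 (shut) to 100 (fully open). In form: [{"tx": .., "ty": .., "tz": .., "roll": .., "gripper": ..}, ...]. A call has 1 to 10 rows; each row is the pose to reach, as a shift and turn from the pose commanded when the call began, along the tool's axes at that moment; what a row does not reach only later rows make up. A row lasts 1/10 s, in which the tool goes at most 50 mm and 8.59 degrees, less where a joint would pass 70% of its speed; a pose out of reach is approached as far as the arm can. A call with a gripper value outside its range is refused whole. The fingers move at their own pace and stop on an object; "force" is the grip in N (left out, the last holds). Time passes only in rows, so rows that repeat a pose let the fingers close. It gives the time, the measured TCP pose, the force, the opening and the grip force at its end, in the units of the state.
- status.observe(): the state, without advancing time (a new reading comes with each control period).
- get_image(name): name is "side" or "top" or "wrist"; returns the picture (480x640x3 uint8, blue, green, red); there is no depth.
- get_calibration(name): a dict with "K" (3x3 intrinsics, pixels), "eye" and "attitude" of the camera in the world. Camera axes: x right, y up, looking along -z (the intrinsics and any distortion apply to the point x, -y, -z); pixel columns grow to the right and rows downward; lengths in m; the calibration is good to about 2 mm. A picture is of the moment at which its call begins: read the wrist's pose just before it. get_calibration takes no time and is no camera call; for the wrist camera it gives the pose at the moment of the call.
- hand_in(): hands the job in; it is judged then, once.
The state is a dict: "time": time; "joints": joint angles; "dq": joint speeds; "joint_torque": joint torques, N m; "eef_pos": TCP position; "orientation": TCP orientation; "ft_force": force on the tool from outside, world axes, zero at the start; "moment": the same for the moment, N m; "gripper_width": opening from 0.0 (shut) to 1.0 (fully open); "grasp_force": force on a finger pad.
Only numpy, scipy, OpenCV 4.12 (cv2) and the standard library are available. Lean on these libraries where they do the work, as an engineer would, in place of code of your own. Each camera call takes 0.05 s, during which the arm holds its last target. There are 200 camera calls.

## Working session

There is one attempt and no reset: what is moved stays moved. The work goes in short steps, Python scripts to look and compute and a tool call to move; the robot and the scene stay as the last step left them, time stands still between calls to the robot, and variables do not carry over. Pictures are saved under pics/ and viewed, at most 10 in all, crops included, and the job is handed in when it is done.

Besides the shell and the picture viewer there is one more tool, called after ">>>" by a JSON object that holds its "api" and its "payload". move_arm: Moves the arm, as the interface text tells. Its arguments: {"type":"object","properties":{"series":{"type":"array"},"force":{"type":"number"}},"required":["series"]}

```bash
mkdir -p pics
python3 - <<'E'
from station import *
import cv2
print(status.observe())
for n in("top","side"):
    cv2.imwrite(f"pics/{n}0.png",get_image(n)); c=get_calibration(n); print(n,c)
print(env.finger_overhang)
E
```

```text
{'time': 0.0, 'joints': array([ 7.21120015e+01,  2.02623887e+01,  9.36264223e+01, -1.90181663e-03,
        6.61871097e+01, -1.38973607e-01]), 'dq': array([ 0.03939808, -0.09997894,  0.10533602, -0.01256323,  0.02654809,
       -0.03108347]), 'joint_torque': array([-1.03062703e-03, -5.93838644e+01, -3.34220552e+01,  6.97741681e-02,
        2.34558183e-02, -1.10309345e-04]), 'eef_pos': array([0.19042209, 0.59483107, 0.23888455]), 'orientation': array([-1.79924075e+02,  1.55473962e-03,  1.62251745e+02]), 'ft_force': array([0.41659634, 0.42524097, 0.07539266]), 'moment': array([-0.05251048, -0.03383674,  0.01469795]), 'grasp_force': 0.0, 'gripper_width': 1.0004595105234415}
top {'K': array([[553.22254493,   0.        , 318.32499847],
       [  0.        , 553.22254493, 236.90944768],
       [  0.        ,   0.        ,   1.        ]]), 'eye': array([ 0.29002718, -0.06052626,  1.42102627]), 'attitude': array([  8.97978845,  -0.44113319, -90.76072217])}
side {'K': array([[441.72538393,   0.        , 325.53908931],
       [  0.        , 441.72538393, 241.29055899],
       [  0.        ,   0.        ,   1.        ]]), 'eye': array([ 0.17886246, -1.03237977,  0.54372201]), 'attitude': array([ 65.26958448,  -0.6166805 , -17.85702293])}
0.025
```

View pics/top0.png

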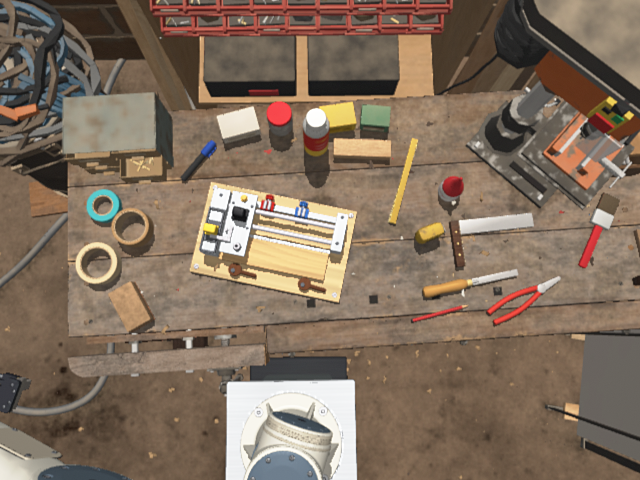

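View pics/side0.png

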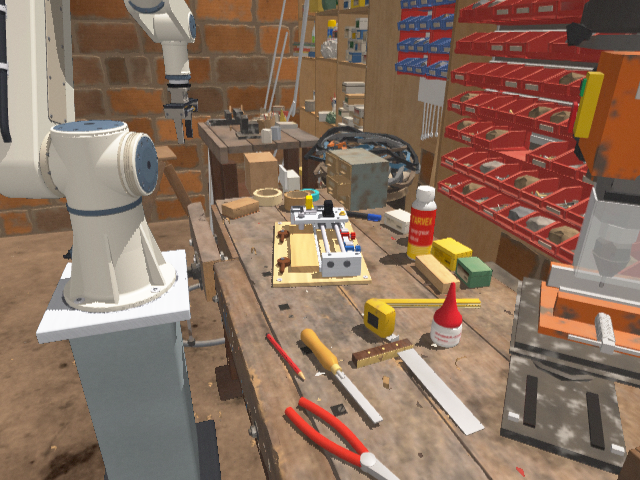

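The jig is at about (275,240) in the top view, turned clockwise. The red stop (268,200) comes before the blue one (302,208). The lock is yellow at (210,229) and the black grip is at (240,213). I'll zoom in next.

```bash
cat > h.py <<'E'
import numpy as np,cv2
from scipy.spatial.transform import Rotation as R
from station import *
def ray(name,u,v,z,c=None):
    c=c or get_calibration(name);K=c["K"]
    M=R.from_euler("xyz",c["attitude"],degrees=True).as_matrix()
    d=M@np.array([(u-K[0,2])/K[0,0],-(v-K[1,2])/K[1,1],-1]);e=np.array(c["eye"])
    return e+d*(z-e[2])/d[2]
def proj(name,p,c=None):
    c=c or get_calibration(name);K=c["K"]
    M=R.from_euler("xyz",c["attitude"],degrees=True).as_matrix()
    q=M.T@(np.array(p)-c["eye"]);return K[0,2]-K[0,0]*q[0]/q[2],K[1,2]+K[1,1]*q[1]/q[2]
E
python3 - <<'E'
from h import *
im=cv2.imread("pics/top0.png")[175:310,185:365]
cv2.imwrite("pics/c0.png",cv2.resize(im,None,fx=4.4,fy=4.4,interpolation=cv2.INTER_CUBIC))
for n,u,v,z in [("lock",210,229,.11),("grip",240,213,.116),("bl",212,185,.012),("br",355,213,.012),("fl",191,270,.012)]: print(n,ray("top",u,v,z))
E
```

```text
lock [0.51941483 0.18645583 0.11      ]
grip [0.55651397 0.11404927 0.116     ]
bl [0.65321431 0.20171056 0.012     ]
br [ 0.57425434 -0.17043191  0.012     ]
fl [0.43102555 0.2514622  0.012     ]
```

View pics/c0.png

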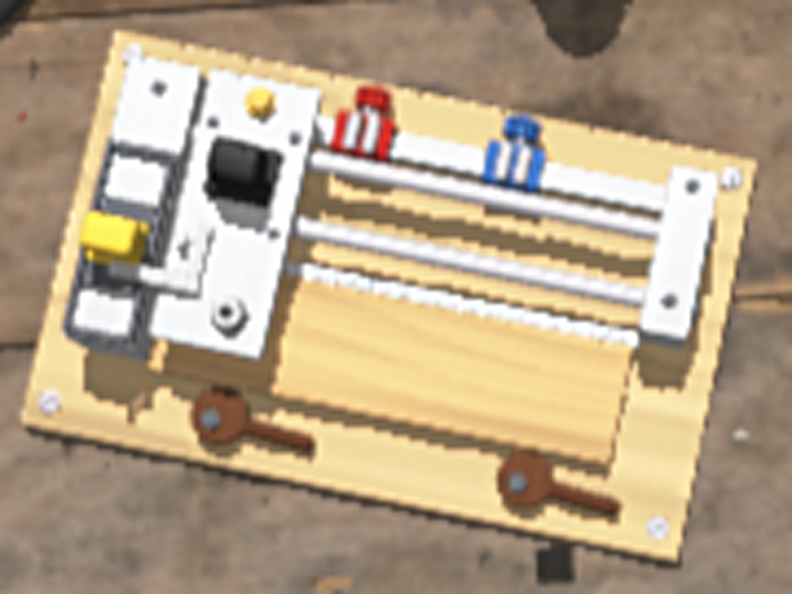

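Crop: the yellow grip top is at about (103,232), the black grip top at (230,162), the plunger at (260,101) and the red notch at about (362,132). The hook runs round the post near (190,250). I'll work these out in jig axes.

Run:
```python
from h import *
P=lambda u,v,z:ray("top",185+(u+.5)/4.4-.5,175+(v+.5)/4.4-.5,z)
bl,br,fl,fr=[P(u,v,.012) for u,v in((118,30),(757,160),(22,430),(678,563))]
yv=(bl-br)+(fl-fr);yaw=np.arctan2(-yv[0],yv[1]);xv=(bl-fl)+(br-fr)
print(np.degrees(yaw),np.degrees(np.arctan2(xv[1],xv[0])),np.linalg.norm(bl-br),np.linalg.norm(bl-fl))
o=(bl+br+fl+fr)/4
Rz=R.from_euler("z",-yaw).as_matrix()
for n,u,v,z in [("lock",103,232,.110),("grip",230,162,.116),("plung",260,100,.095),("red",362,132,.075),("blue",514,163,.075),
 ("pl_bl",203,70,.072),("pl_br",322,90,.072),("pl_fr",262,358,.072),("pl_fl",150,335,.072),("post",190,243,.09)]:
    p=P(u,v,z);print(n,p.round(4),(Rz@(p-o))[:2].round(4))
```

```text
-12.280265269002197 -12.2307125676839 0.38728434568414005 0.24325527878642633
lock [0.5235 0.1913 0.11  ] [-0.0119  0.1523]
grip [0.5604 0.1216 0.116 ] [0.039 0.092]
plung [0.5998 0.1081 0.095 ] [0.0803 0.0873]
red [0.5853 0.053  0.075 ] [0.0779 0.0304]
blue [ 0.5665 -0.0327  0.075 ] [ 0.0777 -0.0573]
pl_bl [0.623  0.1435 0.072 ] [0.0955 0.1268]
pl_br [0.6106 0.076  0.072 ] [0.0977 0.0582]
pl_fr [0.4579 0.1088 0.072 ] [-0.0585  0.0578]
pl_fl [0.4716 0.1713 0.072 ] [-0.0584  0.1218]
post [0.5203 0.1469 0.09  ] [-0.0056  0.1082]
```

>>> {"api": "move_arm", "payload": {"series": [{"tx": -0.44, "ty": -0.283, "tz": 0, "roll": 1.475, "gripper": 65}, {"tx": -0.44, "ty": -0.283, "tz": 0, "roll": 1.475, "gripper": 65}, {"tx": -0.44, "ty": -0.283, "tz": 0, "roll": 1.475, "gripper": 65}, {"tx": -0.44, "ty": -0.283, "tz": 0, "roll": 1.475, "gripper": 65}, {"tx": -0.44, "ty": -0.283, "tz": 0, "roll": 1.475, "gripper": 65}, {"tx": -0.44, "ty": -0.283, "tz": 0, "roll": 1.475, "gripper": 65}, {"tx": -0.44, "ty": -0.283, "tz": 0, "roll": 1.475, "gripper": 65}, {"tx": -0.44, "ty": -0.283, "tz": 0, "roll": 1.475, "gripper": 65}, {"tx": -0.44, "ty": -0.283, "tz": 0, "roll": 1.475, "gripper": 65}, {"tx": -0.44, "ty": -0.283, "tz": 0, "roll": 1.475, "gripper": 65}]}}

```text
time: 1.1
eef_pos: [0.5094, 0.2076, 0.2395]
orientation: [-180.0, 0.0, 77.4]
ft_force: [1.1, 0.8, 0.3]
gripper_width: 0.649
grasp_force: 0.0
```

>>> {"api": "move_arm", "payload": {"series": [{"tx": 0, "ty": 0, "tz": 0, "roll": 0}, {"tx": 0, "ty": 0, "tz": 0, "roll": 0}]}}

```text
invalid input at $.series[0]: expected keys tx, ty, tz, roll, gripper
```

Run:
```python
from h import *
s=status.observe();print(s["time"],s["eef_pos"],s["orientation"],s["joints"],s["gripper_width"])
c=get_calibration("wrist");print(c)
cv2.imwrite("pics/w0.png",get_image("wrist"))
```

```text
1.1 [0.50944871 0.20757746 0.23949084] [-1.79991713e+02  1.46500836e-03  7.73942582e+01] [2.20103303e+01 1.35909784e+01 1.02825649e+02 3.90973807e-03
 6.35910242e+01 3.46143330e+01] 0.6485532705826221
{'K': array([[422.3519231 ,   0.        , 320.22779221],
       [  0.        , 422.3519231 , 241.78354642],
       [  0.        ,   0.        ,   1.        ]]), 'eye': array([0.52677337, 0.2869497 , 0.38400099]), 'attitude': array([-16.67509847,   0.09164794, -12.60464445])}
```

View pics/w0.png

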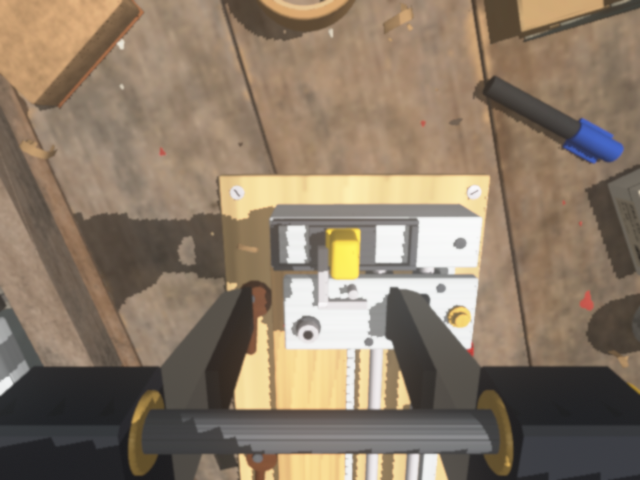

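Wrist view: the yellow grip's top face is centred at about (346,259), and the hook arm runs round the post at (323,290)-(345,300). Next I'll locate the lock, and the notch and plunger where they show.

Run:
```python
from h import *
s=status.observe();p=s["eef_pos"];c=get_calibration("wrist")
L=ray("wrist",346,259,.110,c);print(L)
Rt=R.from_euler("xyz",s["orientation"],degrees=True)
for q in ((L),np.array([.5235,.1913,.11])): print(Rt.inv().apply(np.array([q[0],q[1],.113])-p))
g=np.array([.5604,.1216,.116]);print("grip proj",proj("wrist",g,c),"plunger top",ray("wrist",460,316,.095,c))
```

```text
[0.52744021 0.18566486 0.11      ]
[-0.01318845  0.01684462  0.12670098]
[-0.00859462  0.01172838  0.12667503]
grip proj (np.float64(410.79688620414004), np.float64(334.8482951527168)) plunger top [0.60153236 0.11627119 0.095     ]
```

>>> {"api": "move_arm", "payload": {"series": [{"tx": 0, "ty": 0, "tz": 0, "roll": 0, "gripper": 65}, {"tx": 0, "ty": 0, "tz": 0, "roll": 0, "gripper": 65}]}}

```text
time: 1.35
eef_pos: [0.5081, 0.2095, 0.2392]
orientation: [-179.9, 0.0, 77.8]
ft_force: [0.8, 1.3, 0.1]
gripper_width: 0.649
grasp_force: 0.0
```

>>> {"api": "move_arm", "payload": {"series": [{"tx": -0.017, "ty": 0.022, "tz": 0.03, "roll": 0, "gripper": 65}, {"tx": -0.017, "ty": 0.022, "tz": 0.07, "roll": 0, "gripper": 65}, {"tx": -0.017, "ty": 0.022, "tz": 0.1, "roll": 0, "gripper": 65}, {"tx": -0.017, "ty": 0.022, "tz": 0.12, "roll": 0, "gripper": 65}, {"tx": -0.017, "ty": 0.022, "tz": 0.126, "roll": 0, "gripper": 65}, {"tx": -0.017, "ty": 0.022, "tz": 0.126, "roll": 0, "gripper": 65}]}}

```text
time: 1.95
eef_pos: [0.5254, 0.1892, 0.1131]
orientation: [-179.9, 0.0, 77.9]
ft_force: [0.0, 0.2, -0.4]
gripper_width: 0.65
grasp_force: 0.0
```

Run:
```python
from h import *
cv2.imwrite("pics/w1.png",get_image("wrist")[100:480])
```

```text
(no output)
```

View pics/w1.png

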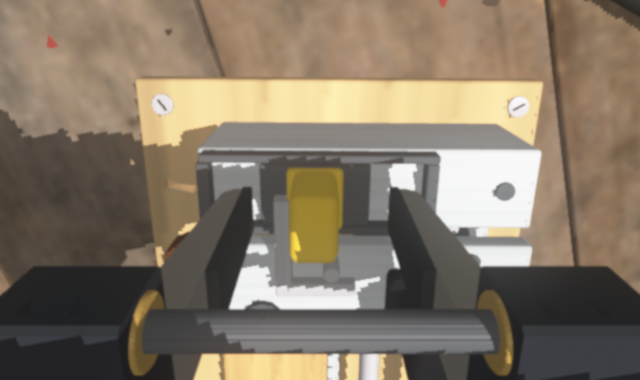

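The yellow grip sits centred between the open fingers, so I'm closing.

>>> {"api": "move_arm", "payload": {"series": [{"tx": 0, "ty": 0, "tz": 0, "roll": 0, "gripper": 0}, {"tx": 0, "ty": 0, "tz": 0, "roll": 0, "gripper": 0}, {"tx": 0, "ty": 0, "tz": 0, "roll": 0, "gripper": 0}, {"tx": 0, "ty": 0, "tz": 0, "roll": 0, "gripper": 0}, {"tx": 0, "ty": 0, "tz": 0, "roll": 0, "gripper": 0}, {"tx": 0, "ty": 0, "tz": 0, "roll": 0, "gripper": 0}], "force": 25}}

```text
time: 2.6
eef_pos: [0.5256, 0.1883, 0.1138]
orientation: [-179.9, 0.0, 77.7]
ft_force: [-5.0, 1.5, 5.8]
gripper_width: 0.214
grasp_force: 25.0
```

>>> {"api": "move_arm", "payload": {"series": [{"tx": 0, "ty": -0.004, "tz": 0, "roll": 0, "gripper": 0}, {"tx": 0, "ty": -0.008, "tz": 0, "roll": 0, "gripper": 0}, {"tx": 0, "ty": -0.012, "tz": 0, "roll": 0, "gripper": 0}, {"tx": 0, "ty": -0.016, "tz": 0, "roll": 0, "gripper": 0}, {"tx": 0, "ty": -0.019, "tz": 0, "roll": 0, "gripper": 0}, {"tx": 0, "ty": -0.022, "tz": 0, "roll": 0, "gripper": 0}, {"tx": 0, "ty": -0.024, "tz": 0, "roll": 0, "gripper": 0}, {"tx": 0, "ty": -0.026, "tz": 0, "roll": 0, "gripper": 0}, {"tx": 0, "ty": -0.026, "tz": 0, "roll": 0, "gripper": 0}]}}

```text
time: 3.5
eef_pos: [0.5008, 0.1938, 0.1138]
orientation: [-180.0, -0.0, 77.7]
ft_force: [1.1, -1.7, 6.4]
gripper_width: 0.216
grasp_force: 25.0
```

>>> {"api": "move_arm", "payload": {"series": [{"tx": 0, "ty": -0.001, "tz": 0, "roll": 0, "gripper": 0}, {"tx": 0, "ty": -0.002, "tz": 0, "roll": 0, "gripper": 0}, {"tx": 0, "ty": -0.003, "tz": 0, "roll": 0, "gripper": 0}, {"tx": 0, "ty": -0.003, "tz": 0, "roll": 0, "gripper": 0}]}}

```text
time: 3.9
eef_pos: [0.4999, 0.1941, 0.1138]
orientation: [179.8, -0.0, 77.8]
ft_force: [9.5, -5.6, 0.7]
gripper_width: 0.214
grasp_force: 25.0
```

Lock at its end stop: travelled 26.4 mm and then stalled at 11 N. Releasing and rising over the black grip.

>>> {"api": "move_arm", "payload": {"series": [{"tx": 0, "ty": -0.001, "tz": 0, "roll": 0, "gripper": 65}, {"tx": 0, "ty": -0.001, "tz": 0, "roll": 0, "gripper": 65}, {"tx": 0, "ty": -0.001, "tz": 0, "roll": 0, "gripper": 65}, {"tx": 0, "ty": -0.001, "tz": 0, "roll": 0, "gripper": 65}, {"tx": 0, "ty": -0.001, "tz": -0.04, "roll": 0, "gripper": 65}, {"tx": 0, "ty": -0.001, "tz": -0.08, "roll": 0, "gripper": 65}]}}

```text
time: 4.5
eef_pos: [0.4959, 0.1942, 0.1933]
orientation: [-179.8, 0.1, 77.7]
ft_force: [0.5, 1.0, 1.0]
gripper_width: 0.651
grasp_force: 0.0
```

>>> {"api": "move_arm", "payload": {"series": [{"tx": -0.03, "ty": 0.04, "tz": 0, "roll": -0.15, "gripper": 55}, {"tx": -0.059, "ty": 0.078, "tz": 0, "roll": -0.3, "gripper": 55}, {"tx": -0.059, "ty": 0.078, "tz": 0, "roll": -0.45, "gripper": 55}, {"tx": -0.059, "ty": 0.078, "tz": 0, "roll": -0.6, "gripper": 55}, {"tx": -0.059, "ty": 0.078, "tz": 0, "roll": -0.75, "gripper": 55}, {"tx": -0.059, "ty": 0.078, "tz": 0, "roll": -0.9, "gripper": 55}, {"tx": -0.059, "ty": 0.078, "tz": 0, "roll": -1.05, "gripper": 55}, {"tx": -0.059, "ty": 0.078, "tz": 0, "roll": -1.2, "gripper": 55}, {"tx": -0.059, "ty": 0.078, "tz": 0, "roll": -1.35, "gripper": 55}, {"tx": -0.059, "ty": 0.078, "tz": 0, "roll": -1.5, "gripper": 55}]}}

```text
time: 5.5
eef_pos: [0.5605, 0.1204, 0.1933]
orientation: [-180.0, -0.0, 163.1]
ft_force: [-1.0, 0.3, -0.2]
gripper_width: 0.553
grasp_force: 0.0
```

>>> {"api": "move_arm", "payload": {"series": [{"tx": 0, "ty": 0, "tz": 0, "roll": -0.07, "gripper": 55}, {"tx": 0, "ty": 0, "tz": 0, "roll": -0.07, "gripper": 55}, {"tx": 0, "ty": 0, "tz": 0, "roll": -0.07, "gripper": 55}]}}

```text
time: 5.8
eef_pos: [0.5606, 0.1204, 0.1934]
orientation: [-180.0, -0.0, 166.6]
ft_force: [0.0, 0.6, 0.7]
gripper_width: 0.55
grasp_force: 0.0
```

Run:
```python
from h import *
s=status.observe();print(s["time"],s["eef_pos"],s["orientation"],s["ft_force"])
c=get_calibration("wrist");print(c)
cv2.imwrite("pics/w2.png",get_image("wrist"))
```

```text
5.8 [0.56061626 0.12039357 0.19344302] [-1.79995713e+02 -2.69435704e-02  1.66621673e+02] [0.00546778 0.61997551 0.66359187]
{'K': array([[422.3519231 ,   0.        , 320.22779221],
       [  0.        , 422.3519231 , 241.78354642],
       [  0.        ,   0.        ,   1.        ]]), 'eye': array([0.48100446, 0.13914068, 0.33799451]), 'attitude': array([-1.65963708e+01, -2.44013934e-02,  7.66272568e+01])}
```

View pics/w2.png

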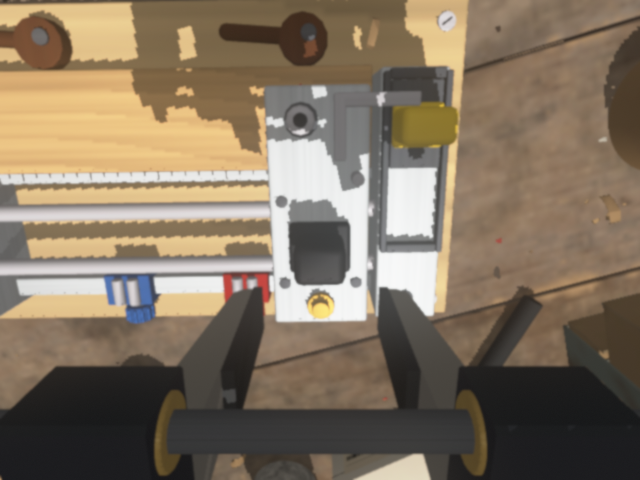

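Wrist view: the lock sled is at the front end of its channel. The black grip's top is at about (321,262), the plunger at (320,305), the red notch at about (247,287), and the hook is off to the side at (345,160).

Run:
```python
from h import *
s=status.observe();p=s["eef_pos"];c=get_calibration("wrist")
Rt=R.from_euler("xyz",s["orientation"],degrees=True);y=np.radians(-12.3)
Rz=R.from_euler("z",-y).as_matrix()
for n,u,v,z in(("grip",321,262,.116),("plung",320,306,.09),("red",247,284,.075),("blue",126,290,.075),("plL",267,200,.072),("plR",370,200,.072),("rededgeL",224,284,.075),("rede_R",270,284,.075)):
    q=ray("wrist",u,v,z,c);print(n,q.round(4),(Rz@q)[:2].round(4),Rt.inv().apply(q-p).round(4))
```

```text
grip [0.557  0.1216 0.116 ] [0.5183 0.2375] [0.0039 0.0004 0.0775]
plung [0.5948 0.112  0.09  ] [0.5573 0.2362] [-0.0351 -0.0002  0.1035]
red [0.5747 0.0666 0.075 ] [0.5474 0.1875] [-0.0261 -0.0491  0.1185]
blue [ 0.5601 -0.0138  0.075 ] [0.5502 0.1058] [-0.0304 -0.1307  0.1185]
plL [0.5233 0.0943 0.072 ] [0.4912 0.2036] [ 0.0303 -0.034   0.1215]
plR [0.5385 0.1582 0.072 ] [0.4924 0.2693] [0.0303 0.0317 0.1215]
rededgeL [0.5712 0.0516 0.075 ] [0.5471 0.1721] [-0.0261 -0.0645  0.1185]
rede_R [0.5783 0.0816 0.075 ] [0.5476 0.2029] [-0.0261 -0.0337  0.1185]
```

>>> {"api": "move_arm", "payload": {"series": [{"tx": 0.002, "ty": 0, "tz": 0.03, "roll": -0.02, "gripper": 55}, {"tx": 0.002, "ty": 0, "tz": 0.055, "roll": -0.02, "gripper": 55}, {"tx": 0.002, "ty": 0, "tz": 0.075, "roll": -0.02, "gripper": 55}, {"tx": 0.002, "ty": 0, "tz": 0.083, "roll": -0.02, "gripper": 55}, {"tx": 0.002, "ty": 0, "tz": 0.083, "roll": -0.02, "gripper": 55}]}}

```text
time: 6.35
eef_pos: [0.5583, 0.1206, 0.1097]
orientation: [-180.0, -0.1, 167.9]
ft_force: [1.0, 0.8, -0.3]
gripper_width: 0.546
grasp_force: 0.0
```

>>> {"api": "move_arm", "payload": {"series": [{"tx": 0, "ty": 0, "tz": 0, "roll": 0, "gripper": 0}, {"tx": 0, "ty": 0, "tz": 0, "roll": 0, "gripper": 0}, {"tx": 0, "ty": 0, "tz": 0, "roll": 0, "gripper": 0}, {"tx": 0, "ty": 0, "tz": 0, "roll": 0, "gripper": 0}, {"tx": 0, "ty": 0, "tz": 0, "roll": 0, "gripper": 0}, {"tx": 0, "ty": 0, "tz": 0, "roll": 0, "gripper": 0}], "force": 35}}

```text
time: 6.95
eef_pos: [0.5596, 0.1206, 0.1116]
orientation: [180.0, 0.1, 167.9]
ft_force: [-0.3, -2.3, 6.1]
gripper_width: 0.326
grasp_force: 35.0
```

>>> {"api": "move_arm", "payload": {"series": [{"tx": 0, "ty": -0.003, "tz": 0, "roll": 0, "gripper": 0}, {"tx": 0, "ty": -0.008, "tz": 0, "roll": 0, "gripper": 0}, {"tx": 0, "ty": -0.014, "tz": 0, "roll": 0, "gripper": 0}, {"tx": 0, "ty": -0.02, "tz": 0, "roll": 0, "gripper": 0}, {"tx": 0, "ty": -0.026, "tz": 0, "roll": 0, "gripper": 0}, {"tx": 0, "ty": -0.032, "tz": 0, "roll": 0, "gripper": 0}, {"tx": 0, "ty": -0.037, "tz": 0, "roll": 0, "gripper": 0}, {"tx": 0, "ty": -0.04, "tz": 0, "roll": 0, "gripper": 0}, {"tx": 0, "ty": -0.04, "tz": 0, "roll": 0, "gripper": 0}]}}

```text
time: 7.85
eef_pos: [0.5509, 0.0815, 0.1116]
orientation: [180.0, 0.1, 167.9]
ft_force: [-2.0, -1.4, 7.4]
gripper_width: 0.321
grasp_force: 35.0
```

>>> {"api": "move_arm", "payload": {"series": [{"tx": 0, "ty": -0.002, "tz": 0, "roll": 0, "gripper": 0}, {"tx": 0, "ty": -0.003, "tz": 0, "roll": 0, "gripper": 0}, {"tx": 0, "ty": -0.003, "tz": 0, "roll": 0, "gripper": 0}]}}

```text
time: 8.15
eef_pos: [0.5503, 0.0789, 0.1116]
orientation: [180.0, 0.1, 167.9]
ft_force: [-2.0, -0.0, 7.3]
gripper_width: 0.323
grasp_force: 35.0
```

>>> {"api": "move_arm", "payload": {"series": [{"tx": 0, "ty": -0.002, "tz": 0, "roll": 0, "gripper": 0}, {"tx": 0, "ty": -0.003, "tz": 0, "roll": 0, "gripper": 0}, {"tx": 0, "ty": -0.003, "tz": 0, "roll": 0, "gripper": 0}]}}

```text
time: 8.45
eef_pos: [0.5497, 0.0761, 0.1116]
orientation: [179.9, 0.1, 167.9]
ft_force: [-0.9, 1.2, 7.3]
gripper_width: 0.324
grasp_force: 35.0
```

>>> {"api": "move_arm", "payload": {"series": [{"tx": 0, "ty": -0.001, "tz": 0, "roll": 0, "gripper": 0}, {"tx": 0, "ty": -0.002, "tz": 0, "roll": 0, "gripper": 0}, {"tx": 0, "ty": -0.002, "tz": 0, "roll": 0, "gripper": 0}]}}

```text
time: 8.75
eef_pos: [0.5495, 0.0752, 0.1116]
orientation: [179.9, 0.1, 167.8]
ft_force: [-1.0, 7.6, 6.0]
gripper_width: 0.323
grasp_force: 35.0
```

Run:
```python
from h import *
s=status.observe();print(s["time"],s["eef_pos"],s["orientation"],s["ft_force"])
c=get_calibration("wrist");print(c["eye"],c["attitude"])
im=get_image("wrist");cv2.imwrite("pics/w3.png",cv2.resize(im[120:380,100:500],None,fx=2,fy=2))
```

```text
8.75 [0.54950362 0.07517798 0.11161636] [1.79851831e+02 6.75364903e-02 1.67846036e+02] [-1.04804615  7.63259972  6.00308606]
[0.46916185 0.09191063 0.25604236] [-16.68971511  -0.1786287   77.85023643]
```

View pics/w3.png

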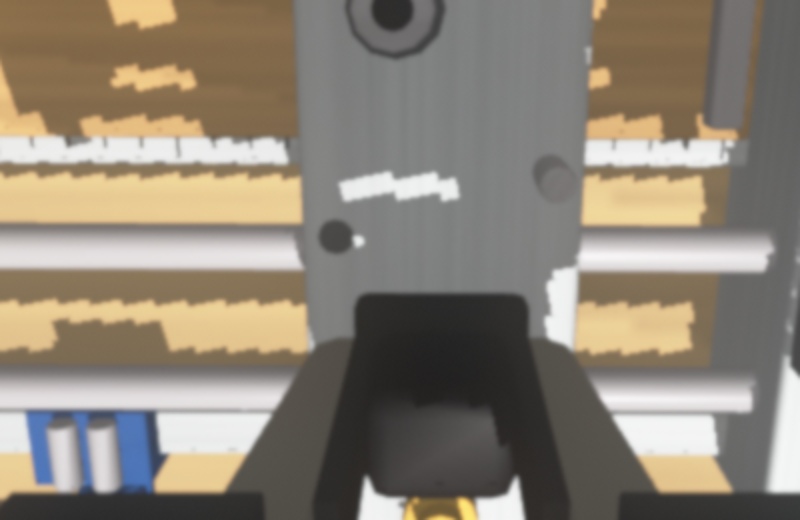

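The carriage is off the hook, and the red stop is hidden under the fingers. Force is now rising (7.6 N after 46 mm of travel), so the ball is climbing the first red pin. I'll go on in small steps.

>>> {"api": "move_arm", "payload": {"series": [{"tx": 0, "ty": -0.001, "tz": 0, "roll": 0, "gripper": 0}, {"tx": 0, "ty": -0.002, "tz": 0, "roll": 0, "gripper": 0}, {"tx": 0, "ty": -0.002, "tz": 0, "roll": 0, "gripper": 0}]}}

```text
time: 9.1
eef_pos: [0.5492, 0.0738, 0.1116]
orientation: [179.8, 0.1, 167.9]
ft_force: [-0.3, 10.2, 5.5]
gripper_width: 0.318
grasp_force: 35.0
```

>>> {"api": "move_arm", "payload": {"series": [{"tx": 0, "ty": -0.001, "tz": 0, "roll": 0, "gripper": 0}, {"tx": 0, "ty": -0.002, "tz": 0, "roll": 0, "gripper": 0}, {"tx": 0, "ty": -0.002, "tz": 0, "roll": 0, "gripper": 0}]}}

```text
time: 9.4
eef_pos: [0.5485, 0.0709, 0.1116]
orientation: [179.9, 0.1, 167.9]
ft_force: [-1.7, 2.8, 7.8]
gripper_width: 0.327
grasp_force: 35.0
```

>>> {"api": "move_arm", "payload": {"series": [{"tx": 0, "ty": -0.001, "tz": 0, "roll": 0, "gripper": 0}, {"tx": 0, "ty": -0.001, "tz": 0, "roll": 0, "gripper": 0}, {"tx": 0, "ty": -0.001, "tz": 0, "roll": 0, "gripper": 0}]}}

```text
time: 9.7
eef_pos: [0.5482, 0.0694, 0.1116]
orientation: [179.9, 0.1, 167.9]
ft_force: [-2.5, 2.1, 7.8]
gripper_width: 0.323
grasp_force: 35.0
```

>>> {"api": "move_arm", "payload": {"series": [{"tx": 0, "ty": -0.001, "tz": 0, "roll": 0, "gripper": 0}, {"tx": 0, "ty": -0.001, "tz": 0, "roll": 0, "gripper": 0}, {"tx": 0, "ty": -0.001, "tz": 0, "roll": 0, "gripper": 0}]}}

```text
time: 10.0
eef_pos: [0.5479, 0.068, 0.1116]
orientation: [180.0, 0.0, 167.9]
ft_force: [-1.7, -1.4, 9.5]
gripper_width: 0.329
grasp_force: 35.0
```

>>> {"api": "move_arm", "payload": {"series": [{"tx": 0, "ty": -0.001, "tz": 0, "roll": 0, "gripper": 0}, {"tx": 0, "ty": -0.001, "tz": 0, "roll": 0, "gripper": 0}, {"tx": 0, "ty": -0.001, "tz": 0, "roll": 0, "gripper": 0}]}}

```text
time: 10.3
eef_pos: [0.5476, 0.0668, 0.1116]
orientation: [-180.0, 0.0, 167.9]
ft_force: [-3.5, -3.8, 9.1]
gripper_width: 0.325
grasp_force: 35.0
```

>>> {"api": "move_arm", "payload": {"series": [{"tx": 0, "ty": -0.001, "tz": 0, "roll": 0, "gripper": 0}, {"tx": 0, "ty": -0.001, "tz": 0, "roll": 0, "gripper": 0}, {"tx": 0, "ty": -0.001, "tz": 0, "roll": 0, "gripper": 0}]}}

```text
time: 10.6
eef_pos: [0.5474, 0.0656, 0.1116]
orientation: [-180.0, 0.0, 167.9]
ft_force: [-3.3, -4.6, 8.6]
gripper_width: 0.324
grasp_force: 35.0
```

>>> {"api": "move_arm", "payload": {"series": [{"tx": 0, "ty": -0.001, "tz": 0, "roll": 0, "gripper": 0}, {"tx": 0, "ty": -0.001, "tz": 0, "roll": 0, "gripper": 0}, {"tx": 0, "ty": -0.001, "tz": 0, "roll": 0, "gripper": 0}]}}

```text
time: 10.9
eef_pos: [0.5472, 0.065, 0.1116]
orientation: [180.0, 0.0, 167.9]
ft_force: [-2.3, -0.5, 8.1]
gripper_width: 0.326
grasp_force: 35.0
```

>>> {"api": "move_arm", "payload": {"series": [{"tx": 0, "ty": -0.001, "tz": 0, "roll": 0, "gripper": 0}, {"tx": 0, "ty": -0.001, "tz": 0, "roll": 0, "gripper": 0}, {"tx": 0, "ty": -0.001, "tz": 0, "roll": 0, "gripper": 0}]}}

```text
time: 11.2
eef_pos: [0.5472, 0.0647, 0.1116]
orientation: [179.9, 0.1, 167.9]
ft_force: [-3.0, 3.3, 7.3]
gripper_width: 0.327
grasp_force: 35.0
```

>>> {"api": "move_arm", "payload": {"series": [{"tx": 0, "ty": 0.0006, "tz": 0, "roll": 0, "gripper": 0}, {"tx": 0, "ty": 0.0006, "tz": 0, "roll": 0, "gripper": 0}, {"tx": 0, "ty": 0.0006, "tz": 0, "roll": 0, "gripper": 0}]}}

```text
time: 11.5
eef_pos: [0.5472, 0.0649, 0.1116]
orientation: [180.0, 0.0, 167.9]
ft_force: [-2.9, 1.0, 7.9]
gripper_width: 0.328
grasp_force: 35.0
```

Run:
```python
from h import *
s=status.observe();print(s["time"],s["eef_pos"],s["ft_force"],s["grasp_force"])
im=get_image("top")[175:310,185:365]
cv2.imwrite("pics/t1.png",cv2.resize(im,None,fx=4.4,fy=4.4,interpolation=cv2.INTER_CUBIC))
im=get_image("side")[180:300,250:400]
cv2.imwrite("pics/s1.png",cv2.resize(im,None,fx=5,fy=5,interpolation=cv2.INTER_CUBIC))
```

```text
11.5 [0.54719806 0.06488253 0.1116064 ] [-2.94993005  1.00469286  7.86343344] 35.002169609069824
```

View pics/s1.png

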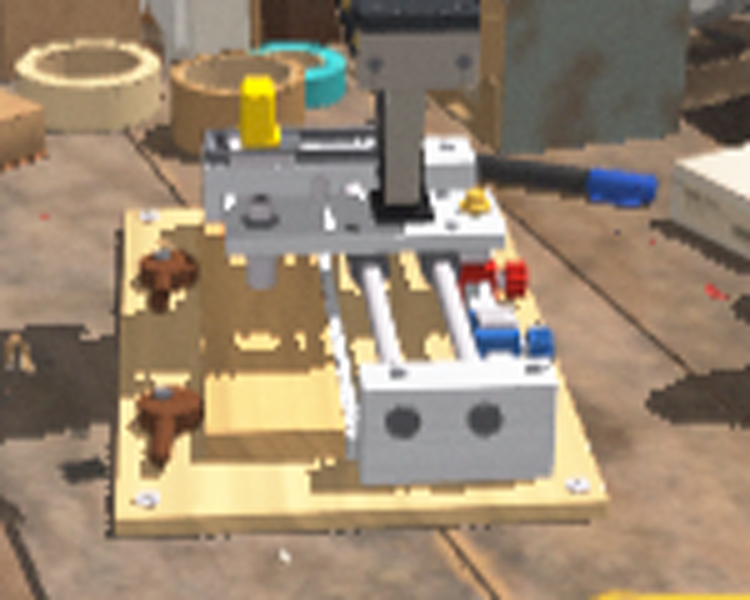

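Side view: the lock is forward at (260,110), the grip is held, and the plunger (475,200) is over the red stop (480,275). The push along the rails is near zero.

```bash
python3 -c "
from station import *
print(hand_in())"
```

```text
the job is handed in; nothing more can be done
None
```

I slid the transport lock to its end stop and drew the carriage 57 mm to the red notch, where the gripper is still holding the black grip; the job is handed in, with no verdict shown. The ball itself is hidden from view, so I judged that it was home by the force change along the rails.

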